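# Free the sagging bolt and hold the cage gate ajar

## Robot

A 7-joint arm with a two-finger parallel gripper is mounted at the origin on a cart in front of the work surface, level with it; the furniture and walls round the work are solid. World frame = base frame: x ahead of the robot, y to its left, z up, the work surface at z = 0. Lengths are in m, angles in rad, forces in N, time in s.
With the tool pointing down it reaches from about 0.375 to 0.925 m from the base axis. Payload 3.1 kg.
Tool frame: the origin (TCP) lies at the very end of the fingers, on their centre line; the grasp point (between the pads) lies 19 mm behind it; z points along the fingers, y is the line along which they close (so a half turn about z gives the same grasp; the last joint's range is limited). The gripper opens to 85 mm and grips with 20 to 120 N. Pads are 22 mm wide; open, the fingers measure 114 mm over their backs; the gripper's body (76 mm by 85 mm) begins 54 mm behind the grasp point. The pads swing forward as they close: fully open they stand 13 mm farther back than shut.
Start: joints at [1.039, 0.383, 0.044, 1.598, -0.018, 1.161, -0.05], TCP at [0.273, -0.59, 0.231] pointing down, gripper open.
Joint ranges: [-2.61, 2.61], [-0.41, 2.15], [-1.48, 1.57], [0, 2.5], [-1.57, 4.71], [0.05, 1.97], [-2.85, 2.85]. Speed limits (rad/s): [2.79, 2.79, 3.14, 3.14, 3.14, 3.14, 3.14].

## Interface

Orientations are given as a 3x3 rotation matrix whose columns are the frame's x, y, z axes.
In Python, from workcell import r gives the robot as it stands. The module is installed in compiled form; this text tells all that it offers.
- The arm moves only by the tool drive_tool, never from a script. Its argument "deltas" is a list of rows, each an object of numbers: "tx", "ty", "tz": the shift along the world's x, y, z in cm; "ax", "ay", "az": the turn, a rotation vector about the world's x, y, z in degrees; "grip": the opening, from 0 (shut) to 1 (fully open). In form: [{"tx": .., "ty": .., "tz": .., "ax": .., "ay": .., "az": .., "grip": ..}, ...]. A call has 1 to 8 rows; each row shifts and turns the commanded pose from where the row before left it; what a row does not reach is not made up. A row lasts 1/8 s, in which the tool goes at most 62.5 mm and 10.7 degrees, less where a joint would pass 70% of its speed; a pose out of reach is approached as far as the arm can. A call with a gripper value outside its range is refused whole. The fingers move at their own pace and stop on an object; the grip force is fixed at half the most. Time passes only in rows, so rows that do not move let the fingers close. It gives the time, the measured TCP pose, the force, the opening and the grip force at its end, in the units of the state.
- r.get_state(): the state, without advancing time (a new reading comes with each control period).
- r.snapshot(name): name is "scene" or "top" or "wrist"; returns the picture (420x560x3 uint8, red, green, blue); there is no depth.
- r.calibration(name): a dict with "vertical_fov" (degrees; the focal length in pixels is half the picture's height over the tangent of half this angle, whatever the lens; pixels are square), "cx", "cy" (the principal point, pixels), "xyz" and "orientation" of the camera in the world. Camera axes: x right, y down, z forward; pixel columns grow to the right and rows downward; lengths in m; the calibration is good to about 2 mm. A picture is of the moment at which its call begins: read the wrist's pose just before it. calibration takes no time and is no camera call; for the wrist camera it gives the pose at the moment of the call.
- r.hand_in(): hands the job in; it is judged then, once.
Trained networks look in the newest picture that a camera, given by its name, has taken for a name from the list of things; names that differ only in an ending like _2 or _b are one class to them, and where a whole thing is asked for, a point or a joint stands for the part that bears it (a point fixed in the world has none). Each returns a list of dicts, best first, with "p" (0 to 1); they miss things now and then, are a little off and sometimes report something else, mostly with a low value. They report only what shows in the picture. A call takes as long as a camera call. They do not tell look-alikes from the thing itself.
- r.boxes_of(query, camera): "xy" ([column, row] in pixels, amid what is visible of it).
- r.mark_of(query, camera): "xy" ([column, row] in pixels: a listed point, or the origin of a listed thing).
The state is a dict: "time": time; "joints": joint angles; "qvel": joint speeds; "joint_efforts": joint torques, N m; "tcp_pos": TCP position; "eef_rot": TCP orientation; "wrist_force": force on the tool from outside, world axes, zero at the start; "torque": the same for the moment, N m; "finger_gap": finger opening in m; "gripper_force": force on a finger pad.
Only numpy, scipy, OpenCV 4.12 (cv2) and the standard library are available. Lean on these libraries where they do the work, as an engineer would, in place of code of your own. Each camera call takes 0.05 s, during which the arm holds its last target. There are 200 camera calls.

## Task

The bolt that locks the gate of the small blue stain cage has sagged, so its hooked nose has dropped behind the bent-up brass lip of the keeper. Take the bolt by its tall black knob, lift it so that the nose clears the lip while you draw it sideways right out of the keeper, then swing the self-closing gate open towards you by about 20 degrees and finish there, still holding it ajar: do not let go. Leave everything else standing where it is.

Things in the scene. Friction and masses are not known exactly. Their poses are not given: they have to be found in the camera images.
- cage: blue-framed lockable bench cage for stain bottles, 100 (x) x 180 (y) x 140 mm high, fixed to the desk. Origin: centre of its underside. Its front, with the gate, faces its own -x; own y runs along the front, z up. Clear sides, grey back, flat roof at z 140 mm
- gate_hinge (a point): point on the gate's upright hinge axis, half-way up the gate (in the cage's axes at x -55, y -85, z 72 mm). Its axes turn with the gate: y runs along it from the hinge to the free edge, -x out of its front. The leaf is 150 mm wide, 120 mm high, 8 mm thick, top edge at z 132 mm
- gate (a joint): opening angle of the gate in rad: 0 shut, grows as the free edge swings out to the front (counter-clockwise from above); range 0 to 1.2. A spring shuts it, about 0.25 N m at 0 and 0.43 N m at 0.35 rad, some 5 N at the knob. While the bolt is in the keeper, lifted or not, the gate cannot open
- knob_grip (a point): where to grip the bolt's upright black knob: a round post 14 mm thick, bare from 45 mm below to 23 mm above this point on its axis, then a cap 20 mm wide to 31 mm above. Starts at z 168 mm, 28 mm above the roof; in gate_hinge axes it is at x = -22 mm (in front of the gate), y = 85 mm less the bolt's draw. Its axes are the gate's (y along the bolt)
- bolt_nose (a point): middle of the underside of the bolt's hooked nose, a 10 x 10 mm block hanging 10 mm below the 10 mm thick rod at its end, 84 mm from the knob's axis towards the gate's free edge
- keeper_lip (a point): middle of the top edge of the keeper's bent-up brass lip, 4 mm thick; fixed to the cage. The nose starts 1 to 5 mm beyond the lip with its underside 8 mm below this edge. Beyond the lip the keeper is a channel, open at the top, with a 24 mm long front wall that reaches above the raised rod
- bolt (a joint): how far the bolt is drawn along the gate, out of the keeper and towards the hinge, in m: 0 fully home (starts 0 to 0.004), range 0 to 0.036; light friction (about 1 N), stays where left. Not lifted, it stops against the lip at about 0.005; the nose has left the keeper from 0.022 on
- bolt_lift (a joint): how far the bolt is raised in its worn guides, in m: 0 hanging down, range 0 to 0.016; the nose clears the lip above 0.008. It falls back under its weight (0.08 to 0.17 kg) when not held
- stain_bottle: bystander inside the cage: white dropper bottle with blue cap, 34 mm wide, 79 mm high; origin under its centre
- oil_bottle: bystander inside the cage: small bottle with a black cap, 30 mm wide, 78 mm high; origin under its centre
- objective_case: bystander inside the cage: clear and black screw case, 36 mm wide, 60 mm high; origin under its centre
- sample_cup_a: bystander: sample cup with a yellow lid, 64 mm wide, 69 mm high; origin under its centre
- marker_black: bystander: white and black marker pen lying flat, 138 mm long, 17 mm high; origin under its centre
- sticky_notes: bystander: yellow pad of sticky notes, 51 x 51 x 13 mm; origin under its centre
- bench_timer: bystander: white bench timer, 34 x 66 x 60 mm; origin under its centre
- petri_dish: bystander: clear petri dish, 58 mm wide, 14 mm high; origin under its centre
There are look-alikes about, which are no part of the job. There is more than one size of the cage; the one meant has the size given above.

How it is judged:
By the outcome, as a careful person would: the job done as asked, in the order asked, and still so for the second after the job is handed in, while the arm keeps its last pose, push and grip.
It also fails if it takes over 35 s, if anything falls off the work surface, if the arm or the gripper's body presses on something with over 40 N, if the wrist force passes 120 N, or if a joint passes its speed limit or range.

## Working session

There is one attempt and no reset: what is moved stays moved. The work goes in short steps, Python scripts to look and compute and a tool call to move; the robot and the scene stay as the last step left them, time stands still between calls to the robot, and variables do not carry over. Pictures are saved under pics/ and viewed, at most 10 in all, crops included, and the job is handed in when it is done.

Besides the shell and the picture viewer there is one more tool, called after "Call:" as name(argument=value, ...), one argument or row to a line, values as JSON. drive_tool: Moves the arm, as the interface text tells. Its arguments: {"type":"object","properties":{"deltas":{"type":"array"}},"required":["deltas"]}

```bash
mkdir -p pics
cat > h.py <<'E'
import numpy as np, cv2
from workcell import r
def snap(c,n):
    im=r.snapshot(c); cv2.imwrite(f'pics/{n}.png',im[:,:,::-1]); return im
def ray(c,xy,cal=None):
    k=cal or r.calibration(c); f=210/np.tan(np.radians(k['vertical_fov'])/2)
    d=np.array([(xy[0]-k['cx'])/f,(xy[1]-k['cy'])/f,1.]); R=np.array(k['orientation'])
    return np.array(k['xyz']),R@d
def atz(c,xy,z,cal=None):
    o,d=ray(c,xy,cal); return o+d*(z-o[2])/d[2]
def proj(c,P,cal=None):
    k=cal or r.calibration(c); f=210/np.tan(np.radians(k['vertical_fov'])/2)
    p=np.array(k['orientation']).T@(np.array(P)-np.array(k['xyz'])); return np.array([k['cx'],k['cy']])+f*p[:2]/p[2]
def tri(rays):
    A=0;b=0
    for o,d in rays:
        d=d/np.linalg.norm(d); M=np.eye(3)-np.outer(d,d); A=A+M;b=b+M@o
    return np.linalg.solve(A,b)
E
python3 - <<'E'
from h import *
a=snap('scene','a');b=snap('top','b')
for c in('scene','top'):
    print(c,r.calibration(c))
    for q in('cage','knob_grip','gate_hinge','bolt_nose','keeper_lip'):
        print(q,[(np.round(d['xy']).tolist(),round(d['p'],2)) for d in r.mark_of(q,c)[:4]])
cv2.imwrite('pics/ab.png',cv2.resize(np.hstack([a,b]),(800,300))[:,:,::-1])
E
```

```text
scene {'vertical_fov': 45.588085350850456, 'cx': 275.32407343114636, 'cy': 206.28735335921067, 'xyz': array([-0.08859178, -1.17173395,  1.39127316]), 'orientation': array([[ 0.83454695, -0.38612152,  0.39299054],
       [-0.55093526, -0.58318496,  0.59696368],
       [-0.00131435, -0.71470656, -0.69942319]])}
cage [([271.0, 243.0], 0.98), ([315.0, 219.0], 0.68)]
knob_grip [([251.0, 220.0], 0.65), ([302.0, 198.0], 0.53)]
gate_hinge [([323.0, 219.0], 0.88)]
bolt_nose [([238.0, 221.0], 0.65), ([295.0, 205.0], 0.54)]
keeper_lip [([239.0, 223.0], 0.7), ([293.0, 204.0], 0.66)]
top {'vertical_fov': 50.69672226997586, 'cx': 279.6726560054413, 'cy': 214.3599750654596, 'xyz': array([ 0.35512483, -0.07905909,  1.47541736]), 'orientation': array([[-4.93180750e-02, -9.78360743e-01,  2.00942740e-01],
       [-9.98782962e-01,  4.84241172e-02, -9.36484553e-03],
       [-5.68277573e-04, -2.01160041e-01, -9.79558224e-01]])}
cage [([291.0, 236.0], 0.86), ([282.0, 176.0], 0.74), ([425.0, 259.0], 0.4)]
knob_grip [([290.0, 178.0], 0.66), ([298.0, 254.0], 0.64)]
gate_hinge [([304.0, 174.0], 0.82), ([322.0, 249.0], 0.56)]
bolt_nose [([267.0, 260.0], 0.68), ([271.0, 193.0], 0.52)]
keeper_lip [([270.0, 188.0], 0.97), ([276.0, 258.0], 0.88)]
```

View pics/a.png

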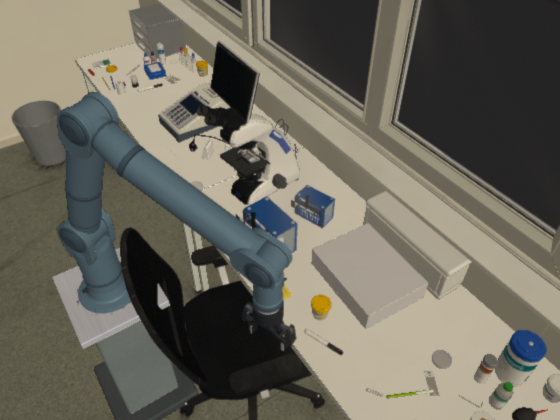

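View pics/b.png

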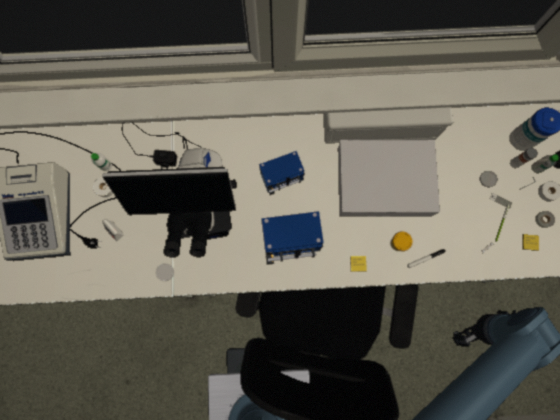

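The pictures show two blue cages: a near one (top about 292,235; scene about 271,225) and a far one (top about 282,172; scene about 315,205). I'll measure both roofs and enlarge them.

Run:
```python
from h import *
b=cv2.imread('pics/b.png')
hsv=cv2.cvtColor(b,cv2.COLOR_BGR2HSV)
m=cv2.inRange(hsv,(105,120,40),(125,255,255))
m[:, :250]=0;m[:,340:]=0
n,l,s,c=cv2.connectedComponentsWithStats(m)
for i in range(1,n):
    if s[i,4]<150: continue
    pts=np.argwhere(l==i)[:,::-1].astype(np.float32)
    bx=cv2.boxPoints(cv2.minAreaRect(pts))
    for z in(.14,.11):
        P=np.array([atz('top',p,z)[:2] for p in bx]); print(i,s[i],z,P.round(3).tolist(),np.linalg.norm(np.diff(P,axis=0),axis=1).round(3))
cr=cv2.resize(b[140:275,235:345],None,fx=4.4,fy=4.4,interpolation=cv2.INTER_CUBIC)
a=cv2.imread('pics/a.png')[175:265,225:345]
a=cv2.resize(a,None,fx=2.6,fy=2.6,interpolation=cv2.INTER_CUBIC)
o=np.zeros((max(cr.shape[0],a.shape[0]),cr.shape[1]+a.shape[1],3),np.uint8);o[:cr.shape[0],:cr.shape[1]]=cr;o[:a.shape[0],cr.shape[1]:]=a
cv2.imwrite('pics/c.png',o);print(o.shape)
```

```text
1 [260 154  43  33 883] 0.14 [[0.794, -0.035], [0.829, -0.155], [0.745, -0.177], [0.711, -0.058]] [0.125 0.087 0.124]
1 [260 154  43  33 883] 0.11 [[0.804, -0.034], [0.84, -0.157], [0.754, -0.179], [0.719, -0.057]] [0.128 0.089 0.127]
2 [ 263  212   60   43 1901] 0.14 [[0.618, -0.036], [0.632, -0.211], [0.518, -0.217], [0.505, -0.046]] [0.175 0.114 0.172]
2 [ 263  212   60   43 1901] 0.11 [[0.624, -0.035], [0.638, -0.214], [0.522, -0.221], [0.508, -0.045]] [0.179 0.117 0.176]
(594, 796, 3)
```

View pics/c.png

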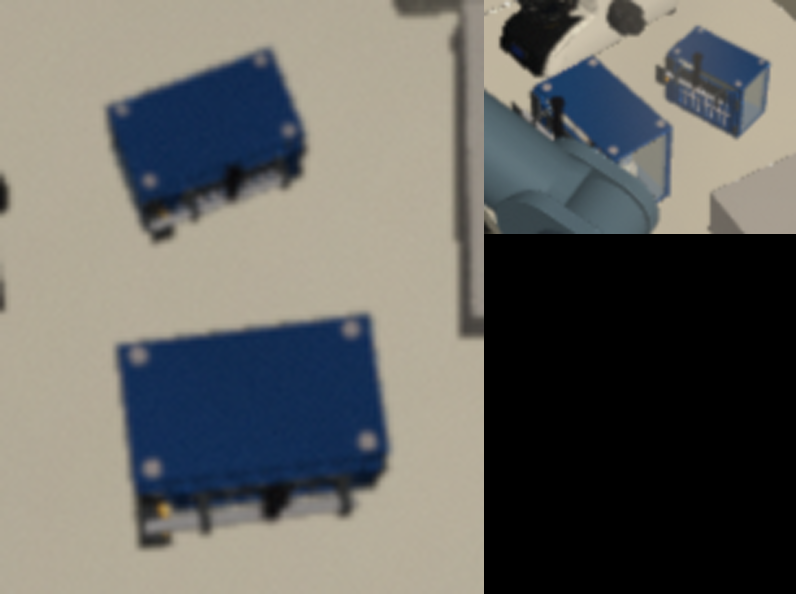

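Near cage (top about 292,235): roof about 0.175–0.18 m wide, which matches 180 mm. Far cage (top about 282,172): about 0.125 m wide, so it is the look-alike. The near one is meant. Its knob is at top (298,254).

Run:
```python
from h import *
s=r.get_state(); print(s['time'],s['tcp_pos'],s['eef_rot'],s['finger_gap'],s['wrist_force'])
print(atz('top',(298,254),.168),atz('scene',(251,220),.168),atz('top',(276,258),.12), tri([ray('top',(298,254)),ray('scene',(251,220))]))
k=r.calibration('wrist');print(k)
```

```text
0.6 [ 0.27323542 -0.58979424  0.23130022] [[ 9.07343324e-01  4.20390402e-01  4.98448252e-05]
 [ 4.20390403e-01 -9.07343325e-01 -8.19404065e-06]
 [ 4.17816734e-05  2.83890943e-05 -9.99999999e-01]] 0.08504722755729802 [-0.45790113 -0.00469779  0.66687377]
[ 0.50114737 -0.13977703  0.168     ] [ 0.49290762 -0.13764796  0.168     ] [ 0.49758378 -0.07407171  0.12      ] [ 0.49731905 -0.13821598  0.16731814]
{'vertical_fov': 61.51909338088618, 'cx': 280.5724743358467, 'cy': 209.0701722997829, 'xyz': array([ 0.3433597 , -0.55726059,  0.37402899]), 'orientation': array([[ 4.20365392e-01, -8.64631000e-01, -2.75147544e-01],
       [-9.07354686e-01, -4.00357597e-01, -1.28145498e-01],
       [ 6.41160921e-04,  3.03524345e-01, -9.52823468e-01]])}
```

Call:
drive_tool(
  deltas=[
    {"tx": 1.8, "ty": 4.5, "tz": 1, "az": -2.5, "grip": 1},
    {"tx": 2, "ty": 5, "tz": 1, "az": -2.5, "grip": 1},
    {"tx": 2, "ty": 5, "tz": 1, "az": -2.5, "grip": 1},
    {"tx": 2, "ty": 5, "tz": 1, "az": -2.5, "grip": 1},
    {"tx": 2, "ty": 5, "az": -2.5, "grip": 1},
    {"tx": 2, "ty": 5, "az": -2.5, "grip": 1},
    {"tx": 2, "ty": 5, "az": -2.5, "grip": 1},
    {"tx": 2, "ty": 4.5, "az": -2.5, "grip": 1},
  ],
)

```text
invalid input
```

Call:
drive_tool(
  deltas=[
    {"tx": 2, "ty": 3, "grip": 1},
    {"tx": 1, "ty": 1, "grip": 1},
    {"grip": 1},
    {"grip": 1},
  ],
)

```text
invalid input
```

Run:
```python
from h import *
s=r.get_state(); print(s['time'],s['tcp_pos'],s['wrist_force'])
k=r.calibration('wrist'); a=snap('wrist','d')
for q in('knob_grip','gate_hinge','bolt_nose','keeper_lip','cage'):
    print(q,[(np.round(d['xy']).tolist(),round(d['p'],2)) for d in r.mark_of(q,'wrist')[:3]])
for P in [(.498,-.138,.168),(.498,-.138,.199)]: print(proj('wrist',P,k))
```

```text
0.6 [ 0.27323542 -0.58979424  0.23130022] [-0.45790113 -0.00469779  0.66687377]
knob_grip []
gate_hinge []
bolt_nose []
keeper_lip []
cage []
[ -832.43122934 -1075.18495071]
[-1298.67251063 -1566.18425598]
```

View pics/d.png

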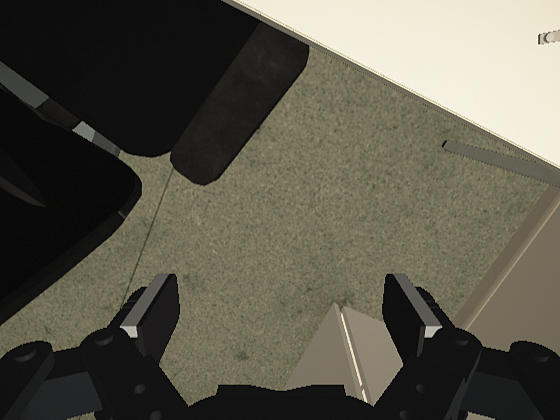

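The moves were refused, so this picture only shows the floor and chair at the start pose, with the fingers at (150,310) and (410,310). I'll try again with every key filled in.

Call:
drive_tool(
  deltas=[
    {"tx": 1.8, "ty": 4.5, "tz": 1, "ax": 0, "ay": 0, "az": -2.5, "grip": 1},
    {"tx": 2, "ty": 5, "tz": 1, "ax": 0, "ay": 0, "az": -2.5, "grip": 1},
    {"tx": 2, "ty": 5, "tz": 1, "ax": 0, "ay": 0, "az": -2.5, "grip": 1},
    {"tx": 2, "ty": 5, "tz": 1, "ax": 0, "ay": 0, "az": -2.5, "grip": 1},
    {"tx": 2, "ty": 5, "tz": 0, "ax": 0, "ay": 0, "az": -2.5, "grip": 1},
    {"tx": 2, "ty": 5, "tz": 0, "ax": 0, "ay": 0, "az": -2.5, "grip": 1},
    {"tx": 2, "ty": 5, "tz": 0, "ax": 0, "ay": 0, "az": -2.5, "grip": 1},
    {"tx": 2, "ty": 4.5, "tz": 0, "ax": 0, "ay": 0, "az": -2.5, "grip": 1},
  ],
)

```text
time: 1.9
tcp_pos: [0.4318, -0.1979, 0.2717]
eef_rot: [[0.996, 0.084, 0.001], [0.084, -0.996, -0.001], [0.001, 0.001, -1.0]]
wrist_force: [0.8, -0.1, -0.4]
finger_gap: 0.0857
gripper_force: 0.0
```

Call:
drive_tool(
  deltas=[
    {"tx": 1, "ty": 3, "tz": 0, "ax": 0, "ay": 0, "az": 0, "grip": 1},
    {"tx": 0, "ty": 1, "tz": 0, "ax": 0, "ay": 0, "az": 0, "grip": 1},
    {"tx": 0, "ty": 0, "tz": 0, "ax": 0, "ay": 0, "az": 0, "grip": 1},
    {"tx": 0, "ty": 0, "tz": 0, "ax": 0, "ay": 0, "az": 0, "grip": 1},
  ],
)

```text
time: 2.4
tcp_pos: [0.4405, -0.1619, 0.2712]
eef_rot: [[0.997, 0.081, -0.0], [0.081, -0.997, -0.001], [-0.0, 0.001, -1.0]]
wrist_force: [-0.4, -0.7, -0.1]
finger_gap: 0.0855
gripper_force: 0.0
```

Run:
```python
from h import *
s=r.get_state(); print(s['time'],s['tcp_pos'],s['wrist_force'])
k=r.calibration('wrist'); a=snap('wrist','e')
for q,z in(('knob_grip',.168),('gate_hinge',.072),('bolt_nose',.11),('keeper_lip',.118),('cage',0)):
    print(q,[(np.round(d['xy']).tolist(),round(d['p'],2),atz('wrist',d['xy'],z,k).round(4)) for d in r.mark_of(q,'wrist')[:3]])
for P in [(.498,-.138,.168),(.498,-.138,.199)]: print(proj('wrist',P,k))
```

```text
2.4 [ 0.44052117 -0.16185705  0.27123253] [-0.43230688 -0.70499128 -0.14484979]
knob_grip [([252.0, 121.0], 0.68, array([ 0.5003, -0.1379,  0.168 ])), ([163.0, 113.0], 0.4, array([ 0.5006, -0.078 ,  0.168 ]))]
gate_hinge [([349.0, 89.0], 0.75, array([ 0.5295, -0.2182,  0.072 ]))]
bolt_nose [([162.0, 114.0], 0.76, array([ 0.4962, -0.0591,  0.11  ])), ([347.0, 88.0], 0.6, array([ 0.5283, -0.2093,  0.11  ]))]
keeper_lip [([170.0, 112.0], 0.85, array([ 0.4985, -0.0675,  0.118 ]))]
cage [([259.0, 37.0], 0.68, array([ 0.576 , -0.1286,  0.    ]))]
[252.04846161 124.61159227]
[248.09986924 128.54342068]
```

View pics/e.png

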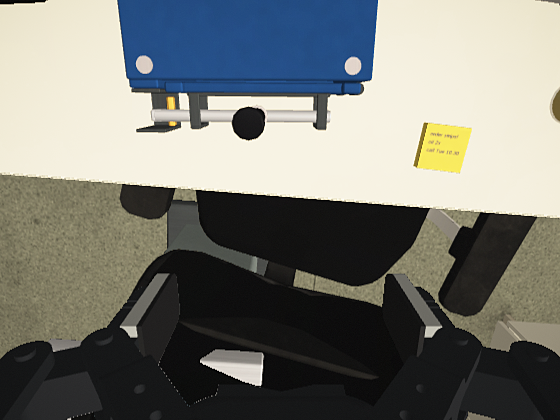

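The wrist view shows the knob cap at (248,123), the brass lip at (171,110), and the rod from (155,115) to (325,117), level with the image. So the tool yaw matches the gate, and the knob is at about (0.500, -0.138). I'll move over it and go down.

Call:
drive_tool(
  deltas=[
    {"tx": 3, "ty": 1.2, "tz": 0, "ax": 0, "ay": 0, "az": 0, "grip": 1},
    {"tx": 3, "ty": 1.2, "tz": 0, "ax": 0, "ay": 0, "az": 0, "grip": 1},
    {"tx": 0, "ty": 0, "tz": -1.5, "ax": 0, "ay": 0, "az": 0, "grip": 1},
    {"tx": 0, "ty": 0, "tz": -3, "ax": 0, "ay": 0, "az": 0, "grip": 1},
    {"tx": 0, "ty": 0, "tz": -3, "ax": 0, "ay": 0, "az": 0, "grip": 1},
    {"tx": 0, "ty": 0, "tz": -3, "ax": 0, "ay": 0, "az": 0, "grip": 1},
    {"tx": 0, "ty": 0, "tz": -1.7, "ax": 0, "ay": 0, "az": 0, "grip": 1},
    {"tx": 0, "ty": 0, "tz": 0, "ax": 0, "ay": 0, "az": 0, "grip": 1},
  ],
)

```text
time: 3.7
tcp_pos: [0.4994, -0.136, 0.1477]
eef_rot: [[0.996, 0.084, -0.004], [0.084, -0.996, 0.001], [-0.004, -0.001, -1.0]]
wrist_force: [0.5, -0.2, -0.8]
finger_gap: 0.0854
gripper_force: 0.0
```

Run:
```python
from h import *
s=r.get_state(); print(s['time'],s['tcp_pos'],s['wrist_force'])
k=r.calibration('wrist'); a=snap('wrist','f')
print([(np.round(d['xy']).tolist(),round(d['p'],2),atz('wrist',d['xy'],.168,k).round(4)) for d in r.mark_of('knob_grip','wrist')[:3]])
for P in [(.5,-.138,.168),(.5,-.138,.199)]: print(proj('wrist',P,k))
```

```text
3.7 [ 0.49940942 -0.13597429  0.14768554] [ 0.46905274 -0.16133187 -0.81368484]
[([284.0, 299.0], 0.79, array([ 0.5006, -0.1375,  0.168 ]))]
[285.31776827 300.38965166]
[286.52727981 355.15242593]
```

View pics/f.png

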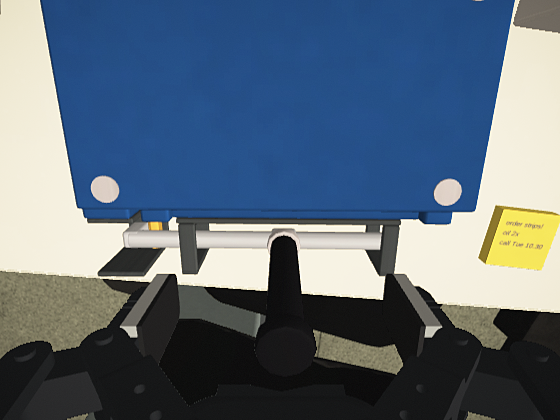

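The knob (cap at 287,350) stands between the pads. Closing now.

Call:
drive_tool(
  deltas=[
    {"tx": 0.1, "ty": -0.15, "tz": 0, "ax": 0, "ay": 0, "az": 0, "grip": 0.5},
    {"tx": 0, "ty": 0, "tz": 0, "ax": 0, "ay": 0, "az": 0, "grip": 0},
    {"tx": 0, "ty": 0, "tz": 0, "ax": 0, "ay": 0, "az": 0, "grip": 0},
    {"tx": 0, "ty": 0, "tz": 0, "ax": 0, "ay": 0, "az": 0, "grip": 0},
    {"tx": 0, "ty": 0, "tz": 0, "ax": 0, "ay": 0, "az": 0, "grip": 0},
    {"tx": 0, "ty": 0, "tz": 0, "ax": 0, "ay": 0, "az": 0, "grip": 0},
    {"tx": 0, "ty": 0, "tz": 0, "ax": 0, "ay": 0, "az": 0, "grip": 0},
    {"tx": 0, "ty": 0, "tz": 0, "ax": 0, "ay": 0, "az": 0, "grip": 0},
  ],
)

```text
time: 4.8
tcp_pos: [0.5024, -0.1373, 0.1496]
eef_rot: [[0.996, 0.085, 0.0], [0.085, -0.996, -0.0], [0.0, 0.0, -1.0]]
wrist_force: [-0.5, 0.9, 2.8]
finger_gap: 0.014
gripper_force: 58.2
```

Gripped: gap 14 mm, force 58 N. Next, a 12 mm lift.

Call:
drive_tool(
  deltas=[
    {"tx": 0, "ty": 0, "tz": 0.4, "ax": 0, "ay": 0, "az": 0, "grip": 0},
    {"tx": 0, "ty": 0, "tz": 0.4, "ax": 0, "ay": 0, "az": 0, "grip": 0},
    {"tx": 0, "ty": 0, "tz": 0.4, "ax": 0, "ay": 0, "az": 0, "grip": 0},
    {"tx": 0, "ty": 0, "tz": 0, "ax": 0, "ay": 0, "az": 0, "grip": 0},
    {"tx": 0, "ty": 0, "tz": 0, "ax": 0, "ay": 0, "az": 0, "grip": 0},
  ],
)

```text
time: 5.42
tcp_pos: [0.5023, -0.1373, 0.1613]
eef_rot: [[0.996, 0.085, 0.0], [0.085, -0.996, 0.0], [0.0, 0.0, -1.0]]
wrist_force: [1.6, -0.3, -0.4]
finger_gap: 0.0139
gripper_force: 58.5
```

Run:
```python
from h import *
s=r.get_state(); print(s['time'],s['tcp_pos'],s['wrist_force'],s['torque'])
```

```text
5.425 [ 0.50230143 -0.13726212  0.16128675] [ 1.61975    -0.29987812 -0.43845941] [-1.17299274e-04 -1.91163832e-01 -2.03676076e-04]
```

Call:
drive_tool(
  deltas=[
    {"tx": 0.06, "ty": -0.7, "tz": 0, "ax": 0, "ay": 0, "az": 0, "grip": 0},
    {"tx": 0.06, "ty": -0.7, "tz": 0, "ax": 0, "ay": 0, "az": 0, "grip": 0},
    {"tx": 0.06, "ty": -0.7, "tz": 0, "ax": 0, "ay": 0, "az": 0, "grip": 0},
    {"tx": 0.05, "ty": -0.7, "tz": 0, "ax": 0, "ay": 0, "az": 0, "grip": 0},
    {"tx": 0, "ty": 0, "tz": 0, "ax": 0, "ay": 0, "az": 0, "grip": 0},
    {"tx": 0, "ty": 0, "tz": 0, "ax": 0, "ay": 0, "az": 0, "grip": 0},
  ],
)

```text
time: 6.18
tcp_pos: [0.5044, -0.1661, 0.1613]
eef_rot: [[0.996, 0.084, 0.0], [0.084, -0.996, -0.001], [-0.0, 0.001, -1.0]]
wrist_force: [1.7, -0.5, -1.5]
finger_gap: 0.0139
gripper_force: 58.6
```

Run:
```python
from h import *
s=r.get_state(); print(s['time'],s['tcp_pos'],s['wrist_force'],s['torque'])
snap('wrist','g')
```

```text
6.175 [ 0.50442539 -0.16606888  0.16128317] [ 1.68124983 -0.45054782 -1.53246914] [-0.15177881 -0.14156797 -0.02939845]
```

View pics/g.png

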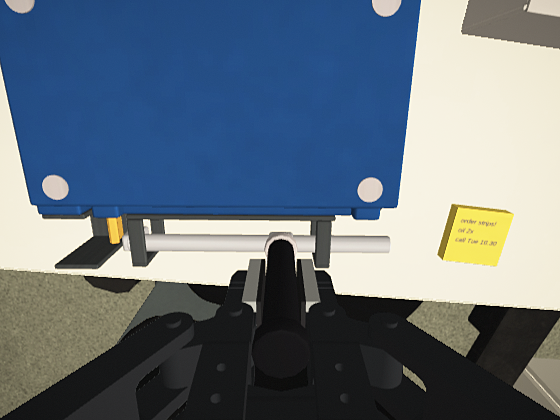

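The rod end (125,240) has passed the lip (115,230), so the bolt is out (about 30 mm drawn). Now I'll swing the gate 20° along the arc about the hinge, turning the tool with it.

Call:
drive_tool(
  deltas=[
    {"tx": -0.23, "ty": -0.12, "tz": 0, "ax": 0, "ay": 0, "az": 2.5, "grip": 0},
    {"tx": -0.22, "ty": -0.13, "tz": 0, "ax": 0, "ay": 0, "az": 2.5, "grip": 0},
    {"tx": -0.21, "ty": -0.14, "tz": 0, "ax": 0, "ay": 0, "az": 2.5, "grip": 0},
    {"tx": -0.21, "ty": -0.15, "tz": 0, "ax": 0, "ay": 0, "az": 2.5, "grip": 0},
    {"tx": -0.2, "ty": -0.16, "tz": 0, "ax": 0, "ay": 0, "az": 2.5, "grip": 0},
    {"tx": -0.19, "ty": -0.16, "tz": 0, "ax": 0, "ay": 0, "az": 2.5, "grip": 0},
    {"tx": -0.19, "ty": -0.17, "tz": 0, "ax": 0, "ay": 0, "az": 2.5, "grip": 0},
    {"tx": -0.18, "ty": -0.18, "tz": 0, "ax": 0, "ay": 0, "az": 2.5, "grip": 0},
  ],
)

```text
time: 7.22
tcp_pos: [0.4897, -0.1761, 0.1618]
eef_rot: [[0.907, 0.422, 0.003], [0.422, -0.907, 0.001], [0.003, 0.0, -1.0]]
wrist_force: [2.7, 1.0, -0.6]
finger_gap: 0.0137
gripper_force: 58.6
```

Call:
drive_tool(
  deltas=[
    {"tx": 0, "ty": 0, "tz": 0, "ax": 0, "ay": 0, "az": 0, "grip": 0},
    {"tx": 0, "ty": 0, "tz": 0, "ax": 0, "ay": 0, "az": 0, "grip": 0},
    {"tx": 0, "ty": 0, "tz": 0, "ax": 0, "ay": 0, "az": 0, "grip": 0},
  ],
)

```text
time: 7.6
tcp_pos: [0.4894, -0.1765, 0.1617]
eef_rot: [[0.907, 0.421, 0.002], [0.421, -0.907, 0.001], [0.002, 0.0, -1.0]]
wrist_force: [4.1, 1.2, -1.2]
finger_gap: 0.0135
gripper_force: 58.6
```

Run:
```python
from h import *
s=r.get_state(); print(s['time'],s['tcp_pos'],s['wrist_force'],s['torque'])
a=snap('wrist','i')
b=snap('top','j')
b=cv2.resize(b[195:275,250:335],(425,400),interpolation=cv2.INTER_CUBIC)
a=cv2.resize(a,(375,281))
o=np.zeros((400,800,3),np.uint8);o[:,:425]=b;o[:281,425:]=a
cv2.imwrite('pics/k.png',o[:,:,::-1])
```

```text
7.6 [ 0.48936711 -0.17646637  0.16168965] [ 4.10165836  1.17270355 -1.20084635] [ 0.49813697 -0.78027453 -0.11385887]
```

View pics/i.png

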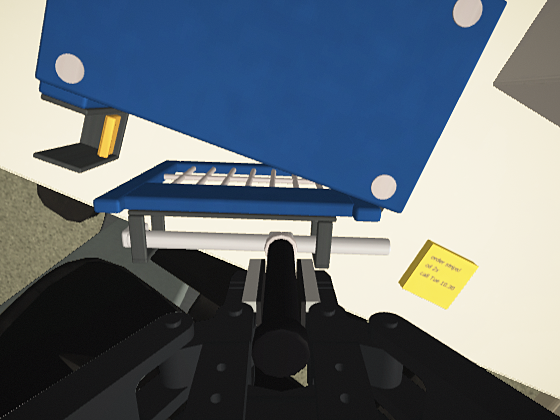

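The gate is open: against the roof edge (40,77)–(400,210), the gate and rod sit at about 19°, and the measured knob travel gives about 18°. I'll add a degree or so to make up for the arm giving under the spring.

Call:
drive_tool(
  deltas=[
    {"tx": -0.1, "ty": -0.09, "tz": 0, "ax": 0, "ay": 0, "az": 0.7, "grip": 0},
    {"tx": 0, "ty": 0, "tz": 0, "ax": 0, "ay": 0, "az": 0, "grip": 0},
    {"tx": 0, "ty": 0, "tz": 0, "ax": 0, "ay": 0, "az": 0, "grip": 0},
    {"tx": 0, "ty": 0, "tz": 0, "ax": 0, "ay": 0, "az": 0, "grip": 0},
    {"tx": 0, "ty": 0, "tz": 0, "ax": 0, "ay": 0, "az": 0, "grip": 0},
    {"tx": 0, "ty": 0, "tz": 0, "ax": 0, "ay": 0, "az": 0, "grip": 0},
  ],
)

```text
time: 8.45
tcp_pos: [0.4886, -0.1774, 0.1617]
eef_rot: [[0.902, 0.432, 0.003], [0.432, -0.902, 0.001], [0.003, 0.001, -1.0]]
wrist_force: [5.3, 2.5, -1.2]
finger_gap: 0.0138
gripper_force: 58.6
```

Run:
```python
from h import *
s=r.get_state(); k=r.calibration('wrist'); a=snap('wrist','m')
print(s['time'],s['tcp_pos'],s['wrist_force'],s['finger_gap'])
# gate angle: fit lines by Hough in bands, intersect with planes: roof front edge z .14, rod top z
g=cv2.cvtColor(a,cv2.COLOR_RGB2GRAY); seg=cv2.createLineSegmentDetector().detect(g)[0][:,0]
for x1,y1,x2,y2 in seg:
    if np.hypot(x2-x1,y2-y1)<70: continue
    for z in(.14,.132):
        P=atz('wrist',(x1,y1),z,k);Q=atz('wrist',(x2,y2),z,k);d=Q-P
        ang=np.degrees(np.arctan2(-d[0],d[1]))
        print(np.round([x1,y1,x2,y2]),z,round((ang+90)%180-90,1),P[:2].round(3),Q[:2].round(3))
```

```text
8.45 [ 0.48859525 -0.1773598   0.16167692] [ 5.29721273  2.4902136  -1.2097509 ] 0.013776209308273817
[164. 161. 268. 163.] 0.14 24.0 [ 0.509 -0.107] [ 0.529 -0.152]
[164. 161. 268. 163.] 0.132 24.0 [ 0.507 -0.105] [ 0.528 -0.152]
[416. 326. 490. 373.] 0.14 -8.7 [ 0.483 -0.262] [ 0.474 -0.318]
[416. 326. 490. 373.] 0.132 -8.7 [ 0.479 -0.268] [ 0.47  -0.326]
[ -0. 163.  93. 204.] 0.14 -0.3 [ 0.474 -0.038] [ 0.474 -0.083]
[ -0. 163.  93. 204.] 0.132 -0.3 [ 0.47  -0.033] [ 0.47 -0.08]
[246. 186. 332. 188.] 0.14 24.0 [ 0.514 -0.146] [ 0.531 -0.184]
[246. 186. 332. 188.] 0.132 24.0 [ 0.512 -0.147] [ 0.53  -0.186]
[ 91. 201. 165. 161.] 0.14 53.2 [ 0.475 -0.082] [ 0.509 -0.107]
[ 91. 201. 165. 161.] 0.132 53.2 [ 0.471 -0.079] [ 0.507 -0.106]
[34. 70. 46.  0.] 0.14 -85.7 [ 0.522 -0.043] [ 0.551 -0.041]
[34. 70. 46.  0.] 0.132 -85.7 [ 0.521 -0.038] [ 0.55  -0.035]
[268. 162. 130. 109.] 0.14 4.3 [ 0.529 -0.151] [ 0.524 -0.085]
[268. 162. 130. 109.] 0.132 4.3 [ 0.528 -0.151] [ 0.523 -0.083]
[333. 220. 131. 215.] 0.14 24.0 [ 0.517 -0.193] [ 0.477 -0.101]
[333. 220. 131. 215.] 0.132 24.0 [ 0.515 
[... 619 characters left out ...]
7. 234.] 0.132 22.8 [ 0.49  -0.167] [ 0.466 -0.11 ]
[120. 263. 183. 310.] 0.14 -17.7 [ 0.449 -0.105] [ 0.437 -0.144]
[120. 263. 183. 310.] 0.132 -17.7 [ 0.444 -0.103] [ 0.431 -0.144]
[131. 209. 333. 215.] 0.14 24.0 [ 0.479 -0.101] [ 0.52  -0.191]
[131. 209. 333. 215.] 0.132 24.0 [ 0.476 -0.098] [ 0.518 -0.193]
[191. 326.  64. 419.] 0.14 64.2 [ 0.43  -0.152] [ 0.336 -0.106]
[191. 326.  64. 419.] 0.132 64.2 [ 0.424 -0.152] [ 0.325 -0.104]
[351. 204. 123. 197.] 0.14 24.0 [ 0.528 -0.196] [ 0.484 -0.095]
[351. 204. 123. 197.] 0.132 24.0 [ 0.527 -0.199] [ 0.48  -0.093]
[249. 342. 242. 418.] 0.14 -70.1 [ 0.434 -0.184] [ 0.382 -0.203]
[249. 342. 242. 418.] 0.132 -70.1 [ 0.428 -0.186] [ 0.374 -0.206]
```

The gate edges lie at 24.0° and the cage front at 4.3°, so the gate is open 19.7° and steady with a firm grip. Handing in.

```bash
python3 -c "
from workcell import r
print(r.hand_in())"
```

```text
the job is handed in; nothing more can be done
None
```

The bolt was lifted and drawn clear of the keeper, and the job was handed in at about 8.5 s with the gate open about 19.7° and the knob still gripped; the verdict was not shown.

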